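Change the filter set of the spray-booth air blower

TASK

Change the filters of the grey air blower: first lift the used, dirty cartridge out of its socket and stand it upright in the red waste tray, then build the new set in the socket from the bottom up: the black gas cartridge, on it the white particle filter, then the steel spark screen, and the yellow grille cap on top. Carry the parts one at a time in that order, each upright and fully seated in the one below and let go before the next is taken. Leave the solvent tin, the drink can and the putty knife where they are.

Things in the scene. Friction and masses are not known exactly. Their poses are not given: they have to be found in the camera images.
- blower: Air blower: fixed grey plastic box, 130 mm along x, 170 mm along y, 45 mm high; black hose stub 22 mm beyond its +y end. On the middle of its top a blue socket ring, 72 mm outside, 51 mm inside, rim at 51 mm height, recess 6 mm deep. Origin: centre of the box's underside, on the socket's axis; z up. A cartridge seated in the socket has its origin 46 mm above this. On the left or right.
- waste_tray: The waste tray, a fixed shallow open red plastic tray, 160 mm along its x, 140 mm along its y, walls 15 mm high, floor and walls 4 mm thick. Origin: centre of its underside; z up. Place and yaw vary; it is on the other side from the blower.
- used_cartridge: The used cartridge, a round dirty-grey canister with a blotchy brown top and a tan band, in the blower's socket. Body 58 mm diameter, total height 33 mm. Under it a round foot 5 mm high, tapering from 44 to 38 mm diameter. Origin: centre of the foot's underside; z up its axis; yaw does not matter. In its top is a recess 51 mm wide and 6 mm deep. About 120 g.
- gas_cartridge: The new gas cartridge: round, black, brown band round it, brown dot in its top. Body 58 mm diameter, total height 33 mm. Under it a round foot 5 mm high, tapering from 44 to 38 mm diameter. Origin: centre of the foot's underside; z up its axis; yaw does not matter. Recess in its top 51 mm wide, 6 mm deep, for the next part's foot; seated, that part's origin is 28 mm above this one. About 120 g.
- particle_filter: The particle filter, a round white disc with pleats on top. Body 58 mm diameter, total height 23 mm. Under it a round foot 5 mm high, tapering from 44 to 38 mm diameter. Origin: centre of the foot's underside; z up its axis; yaw does not matter. Recess in its top 51 mm wide, 6 mm deep, for the next part's foot; seated, that part's origin is 18 mm above this one. About 70 g.
- spark_screen: The spark screen, a round bare-steel disc with a wire-mesh top. Body 58 mm diameter, total height 21 mm. Under it a round foot 5 mm high, tapering from 44 to 38 mm diameter. Origin: centre of the foot's underside; z up its axis; yaw does not matter. Recess in its top 51 mm wide, 6 mm deep, for the next part's foot; seated, that part's origin is 16 mm above this one. About 90 g.
- grille_cap: The grille cap, a round yellow disc with a yellow spoked grille over black on its top. Body 58 mm diameter, total height 21 mm, and 3 mm of grille above that. Under it a round foot 5 mm high, tapering from 44 to 38 mm diameter. Origin: centre of the foot's underside; z up its axis; yaw does not matter. About 50 g.
- solvent_tin: Bystander: a green and silver metal tin with a red screw cap, 86 mm diameter, 148 mm high, loose. Origin: centre of its underside.
- drink_can: Bystander: an orange drink can with a gold-coloured top, 66 mm diameter, 115 mm high, loose. Origin: centre of its underside.
- putty_knife: Bystander: a flat putty knife about 200 mm long, lying loose beyond the filter parts, across the bench. Origin: under its middle; its x axis runs along it from the handle to the blade.

How it is judged:
By the outcome, as a careful person would: the job done as asked, in the order asked, and still so for the second after the job is handed in, with the robot touching nothing.
It also fails if it takes over 99 s, if anything falls off the work surface, if the arm or the gripper's body presses on something with over 40 N, if the wrist force passes 120 N, or if a joint passes its speed limit or range.

ROBOT

A 6-joint arm with a two-finger parallel gripper is mounted at the origin on the work surface. World frame = base frame: x ahead of the robot, y to its left, z up, the work surface at z = 0. Lengths are in m, angles in rad, forces in N, time in s.
With the tool pointing down it reaches from about 0.35 to 0.85 m from the base axis. Payload 8.1 kg.
Tool frame: the origin (TCP) lies between the finger pads; the fingertips stand tips_ahead ahead of it and the grasp point (between the pads) lies 8 mm behind it (tips_ahead is the distance from the TCP to the fingertips, in m); z points along the fingers, x is the direction in which the jaws open and shut, and the axes are right-handed (so a half turn about z gives the same grasp; the last joint's range is limited). The gripper opens to 93 mm and grips with 3 to 60 N. Pads are 15 mm wide; open, the fingers measure 128 mm over their backs; the gripper's body (75 mm by 188 mm) begins 65 mm behind the grasp point.
Start: joints at [1.227, 0.13, 1.488, -0, 1.523, -0.085], TCP at [0.154, 0.58, 0.23] pointing down, gripper open.
Joint ranges: [-2.96, 2.96], [-0.89, 2.26], [0.02, 2.5], [-1.34, 4.48], [0, 2.73], [-2.66, 2.66]. Speed limits (rad/s): [2.39, 2.39, 2.79, 3.14, 3.14, 3.14].

INTERFACE

Orientations are given as a rotation vector (axis times angle).
In Python, from plant import * gives the robot as it stands.
- The arm moves only by the tool play_rows, never from a script. Its argument "increments" is a list that holds one entry, the list of rows, each a list of 4 numbers: the shift along the tool's x, y, z in cm, then the turn about the tool's z in rad. A call has 1 to 5 rows; each row is the pose to reach, as a shift and turn from the pose measured when the call began, along the tool's axes at that moment; what a row does not reach only later rows make up. A row lasts 1/10 s, in which the tool goes at most 50 mm and 8.59 degrees, less where a joint would pass 70% of its speed; a pose out of reach is approached as far as the arm can. A call with a gripper value outside its range is refused whole. "jaw" is the finger opening in cm, from 0 to 9.3, set as the call begins (left out, the last holds). The fingers move at their own pace and stop on an object; "squeeze" is the grip in N (left out, the last holds). Time passes only in rows, so rows that repeat a pose let the fingers close. It gives the time, the measured TCP pose, the force and the opening at its end, in the units of the state.
- read_state(): the state, without advancing time (a new reading comes with each control period).
- read_camera(name): name is "scene" or "top"; returns (picture, depth): 420x560x3 uint8, blue, green, red; 420x560 float32, m along the optical axis (not along the pixel's ray), 0 where there is no reading.
- camera_params(name): a dict with "K" (3x3 intrinsics, pixels), "k1" (the pictures are not rectified: a ray, as slopes to the right and down, at radius r is drawn at 1 + k1 r^2 times it, then the intrinsics apply), "eye" and "orientation" of the camera in the world. Camera axes: x right, y up, looking along -z (the intrinsics and any distortion apply to the point x, -y, -z); pixel columns grow to the right and rows downward; lengths in m; the calibration is good to about 2 mm. A picture is of the moment at which its call begins. camera_params takes no time and is no camera call.
- close_job(): hands the job in, once; it reports no verdict.
The state is a dict: "t": time; "q": joint angles; "dq": joint speeds; "joint_torque": joint torques, N m; "tool_pos": TCP position; "orientation": TCP orientation; "force": force on the tool from outside, world axes, zero at the start; "wrist_torque": the same for the moment, N m; "opening": finger opening in m.
Only numpy, scipy, OpenCV 4.12 (cv2) and the standard library are available. Lean on these libraries where they do the work, as an engineer would, in place of code of your own. Each camera call takes 0.05 s, during which the arm holds its last target.

## Working session

There is one attempt and no reset: what is moved stays moved. The work goes in short steps, Python scripts to look and compute and a tool call to move; the robot and the scene stay as the last step left them, time stands still between calls to the robot, and variables do not carry over. Pictures are saved under pics/ and viewed, and the job is handed in when it is done.

Besides the shell and the picture viewer there is one more tool, called after "Emit:" by a JSON object that holds its "op" and its "data", one argument or row to a line. play_rows: Moves the arm, as the interface text tells. Its arguments: {"type":"object","properties":{"increments":{"type":"array"},"jaw":{"type":"number"},"squeeze":{"type":"number"}},"required":["increments"]}

```bash
mkdir -p pics; ls; python3 - <<'E'
from plant import *
import cv2,numpy as np
s=read_state();print(s)
for n in("scene","top"):
    p,d=read_camera(n);cv2.imwrite(f"pics/{n}0.png",p);np.save(f"{n}0.npy",d);print(n,camera_params(n))
E
```

```text
pics
{'t': 0.0, 'q': array([ 1.22657347e+00,  1.31126564e-01,  1.48929324e+00, -2.10808437e-05,
        1.52299957e+00, -8.54034605e-02]), 'dq': array([-3.01771048e-04,  1.09189928e-03, -1.69161313e-03,  6.75952587e-04,
        5.13212081e-05,  1.10064367e-03]), 'joint_torque': array([-2.18042594e-03, -5.59831131e+01, -4.91763425e+01,  7.67257274e-02,
        3.50305438e-02, -1.79870635e-04]), 'tool_pos': array([0.15336323, 0.57949354, 0.22860044]), 'orientation': array([ 2.48874305e+00,  1.91558007e+00, -2.39622121e-03]), 'force': array([-0.48533342, -0.83400687, -0.90528329]), 'wrist_torque': array([ 0.02232884, -0.05931739,  0.02469599]), 'opening': 0.09306443683803292}
scene {'K': array([[483.7383827 ,   0.        , 283.61924465],
       [  0.        , 483.7383827 , 212.07926463],
       [  0.        ,   0.        ,   1.        ]]), 'k1': -0.05396294832213187, 'eye': array([1.42612395, 0.30647234, 0.9482735 ]), 'orientation': array([0.53509084, 0.7631779 , 1.83986735])}
top {'K': array([[517.15816415,   0.        , 275.6734553 ],
       [  0.        , 517.15816415, 211.70878653],
       [  0.        ,   0.        ,   1.        ]]), 'k1': -0.1875696634541078, 'eye': array([0.45326412, 0.00427009, 1.58707591]), 'orientation': array([ 0.05946005, -0.06517662, -1.5893396 ])}
```

View pics/scene0.png

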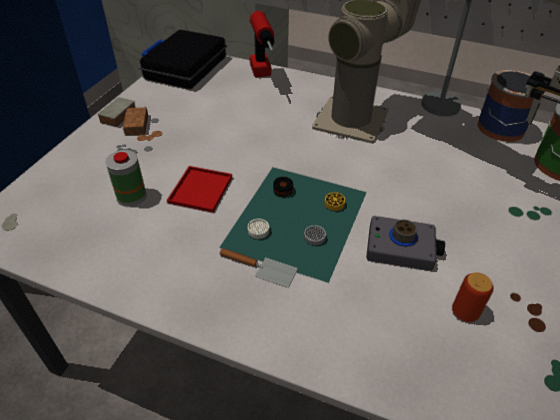

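View pics/top0.png

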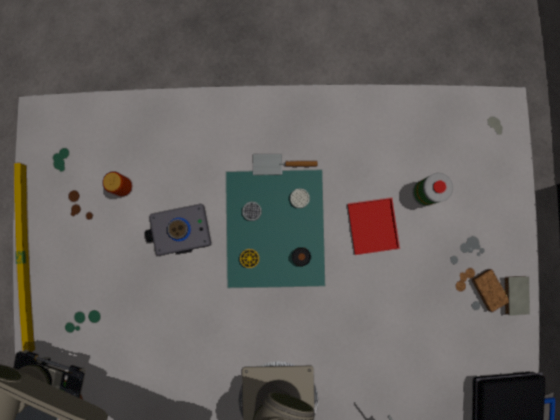

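```bash
cat > h.py <<'E'
import numpy as np,cv2
from scipy.spatial.transform import Rotation as R
from plant import *
def wmap(n,d):
    c=camera_params(n);K=c['K'];v,u=np.mgrid[:420,:560].astype(float)
    x=(u-K[0,2])/K[0,0];y=(v-K[1,2])/K[1,1];X,Y=x.copy(),y.copy()
    for _ in range(20):
        f=1+c['k1']*(X*X+Y*Y);X,Y=x/f,y/f
    P=np.stack([X*d,-Y*d,-d],-1)
    return P@R.from_rotvec(c['orientation']).as_matrix().T+c['eye']
def proj(n,p):
    c=camera_params(n);K=c['K'];q=R.from_rotvec(c['orientation']).as_matrix().T@(np.array(p)-c['eye'])
    a,b=q[0]/-q[2],-q[1]/-q[2];f=1+c['k1']*(a*a+b*b);return K[0,0]*a*f+K[0,2],K[1,1]*b*f+K[1,2]
def tool(target):  # world shift-> tool axes cm
    s=read_state();M=R.from_rotvec(s['orientation']).as_matrix()
    return s,M,(M.T@(np.array(target)-s['tool_pos']))*100
E
python3 - <<'E'
from h import *
for n in("scene","top"):
    d=np.load(n+"0.npy");W=wmap(n,d);z=W[...,2]
    ok=(d>0)&(z>.007)&(z<.3)&(W[...,0]>.25)&(W[...,0]<.8)&(abs(W[...,1])<.65)
    print(n,"tablez",np.median(z[(d>0)&(abs(z)<.02)]))
    k,l,st,c=cv2.connectedComponentsWithStats(ok.astype(np.uint8))
    for i in range(1,k):
        if st[i,4]<40: continue
        m=l==i;zz=z[m];zt=np.percentile(zz,90)
        P=W[m&(z>zt-.006)]
        (cc),r=cv2.minEnclosingCircle(P[:,:2].astype(np.float32))
        print(st[i],c[i].round(),"ztop %.4f"%zt,P.mean(0).round(4),"circ",np.round(cc,4),round(r,4),"bbox",P.min(0).round(3),P.max(0).round(3))
E
```

```text
scene tablez 0.0005192858394438282
[129 113  19  21 228] [139. 125.] ztop 0.0371 [ 0.3422 -0.6363  0.0353] circ [ 0.3358 -0.6475] 0.0476 bbox [ 0.288 -0.65   0.031] [ 0.383 -0.61   0.041]
[ 106  150   40   56 1624] [126. 177.] ztop 0.1399 [ 0.6372 -0.4688  0.1399] circ [ 0.6325 -0.4723] 0.0453 bbox [ 0.59  -0.516  0.134] [ 0.677 -0.431  0.151]
[167 166  65  45 456] [199. 188.] ztop 0.0157 [ 0.5362 -0.3022  0.0133] circ [ 0.5316 -0.303 ] 0.1048 bbox [ 0.443 -0.382  0.01 ] [ 0.62  -0.224  0.019]
[273 177  20  20 332] [283. 186.] ztop 0.0320 [ 0.4439 -0.0773  0.0295] circ [ 0.4435 -0.0766] 0.0308 bbox [ 0.416 -0.107  0.026] [ 0.473 -0.048  0.039]
[324 193  21  18 298] [334. 201.] ztop 0.0243 [0.4414 0.08   0.0221] circ [0.4415 0.0797] 0.0309 bbox [0.411 0.051 0.018] [0.472 0.108 0.027]
[ 366  216   79   54 3133] [403. 243.] ztop 0.0716 [0.532  0.289  0.0744] circ [0.5309 0.2897] 0.0306 bbox [0.501 0.26  0.066] [0.561 0.318 0.086]
[247 219  22  20 344] [258. 229.] ztop 0.0226 [ 0.6211 -0.0764  0.0201] circ [ 0.6198 -0.0747] 0.0313 bbox [ 0.59  -0.105  0.017] [ 0.65  -0.048  0.027]
[304 2
[... 1410 characters left out ...]
242 [0.5823 0.071  0.0217] circ [0.5822 0.0712] 0.0287 bbox [0.554 0.045 0.018] [0.609 0.1   0.032]
[363 204  15  21  63] [371. 215.] ztop 0.0115 [ 0.5614 -0.2967  0.0094] circ [ 0.5653 -0.2893] 0.0359 bbox [ 0.534 -0.314  0.007] [ 0.597 -0.27   0.016]
[291 244  21  23 306] [301. 256.] ztop 0.0355 [ 0.4417 -0.0755  0.0331] circ [ 0.441  -0.0763] 0.0286 bbox [ 0.415 -0.103  0.03 ] [ 0.469 -0.049  0.041]
[240 249  20  20 301] [249. 258.] ztop 0.0282 [0.4387 0.081  0.0256] circ [0.4387 0.0806] 0.0287 bbox [0.412 0.053 0.022] [0.466 0.108 0.033]
[472 272  16  32 302] [481. 285.] ztop 0.0403 [ 0.3381 -0.6353  0.0382] circ [ 0.3285 -0.6485] 0.0481 bbox [ 0.28  -0.65   0.034] [ 0.377 -0.612  0.046]
```

Emit:
{"op": "play_rows", "data": {
  "increments": [
    [[-2,4.4,1,-0.13],[-4,8.8,1,-0.26],[-6,13.2,2,-0.26],[-8,17.6,2,-0.26],[-9.5,22,2,-0.26]]
  ],
  "jaw": 9.3,
  "squeeze": 25
}}

```text
t: 0.6
tool_pos: [0.3424, 0.4294, 0.208]
orientation: [2.219, 2.222, -0.005]
force: [0.9, 0.8, 0.6]
opening: 0.0931
```

Emit:
{"op": "play_rows", "data": {
  "increments": [
    [[-3,4,1,0],[-6.2,8.3,2,0],[-9.3,12.5,3.5,0],[-12.4,16.6,5,0],[-14,18.8,5.8,0]]
  ]
}}

```text
t: 1.1
tool_pos: [0.5318, 0.2875, 0.1489]
orientation: [2.22, 2.222, -0.006]
force: [0.0, -0.4, -0.3]
opening: 0.0929
```

Emit:
{"op": "play_rows", "data": {
  "increments": [
    [[0,0,0,0],[0,0,0,0]]
  ]
}}

```text
t: 1.3
tool_pos: [0.5318, 0.2862, 0.1476]
orientation: [-2.223, -2.219, 0.01]
force: [-1.0, -0.0, 0.2]
opening: 0.0932
```

Emit:
{"op": "play_rows", "data": {
  "increments": [
    [[0.3,-0.2,2,0],[0.3,-0.2,4,0],[0.3,-0.2,6,0],[0.3,-0.2,7.4,0],[0.3,-0.2,7.8,0]]
  ]
}}

```text
t: 1.8
tool_pos: [0.5276, 0.2893, 0.0679]
orientation: [-2.221, -2.22, 0.013]
force: [-0.9, 0.1, 0.9]
opening: 0.093
```

```bash
python3 - <<'E'
from h import *
p,d=read_camera("scene");cv2.imwrite("pics/s1.png",cv2.resize(p[130:310,300:520],None,fx=3,fy=3));s=read_state();print(s['tool_pos'],s['force'])
E
```

```text
[0.52803542 0.28926533 0.06826619] [ 0.03498355 -1.15325395 -0.28949825]
```

View pics/s1.png

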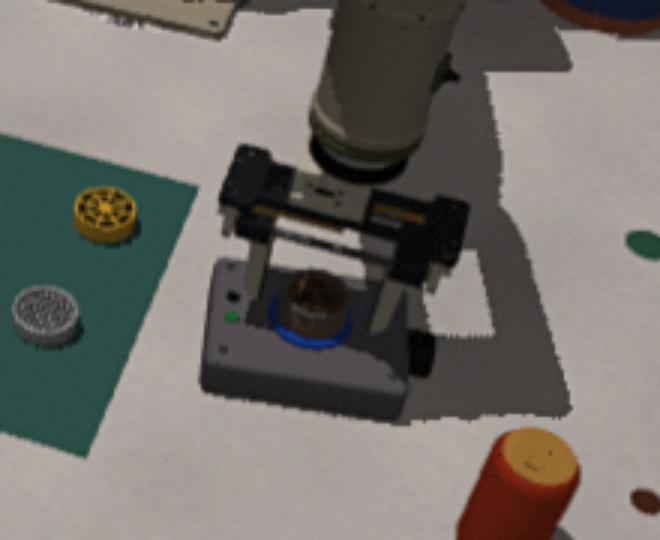

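Emit:
{"op": "play_rows", "data": {
  "increments": [
    [[0,0.2,0,0],[0,0.2,0,0],[0,0.2,0,0],[0,0.2,0,0],[0,0.2,0,0]]
  ],
  "jaw": 4,
  "squeeze": 20
}}

```text
t: 2.35
tool_pos: [0.5304, 0.2892, 0.0688]
orientation: [-2.222, -2.22, 0.012]
force: [-0.4, -0.5, 3.7]
opening: 0.0581
```

Emit:
{"op": "play_rows", "data": {
  "increments": [
    [[0,0,0,0],[0,0,0,0],[0,0,0,0]]
  ]
}}

```text
t: 2.65
tool_pos: [0.5304, 0.2892, 0.0688]
orientation: [-2.222, -2.22, 0.012]
force: [0.9, -1.3, 0.3]
opening: 0.058
```

Emit:
{"op": "play_rows", "data": {
  "increments": [
    [[0,0,-1,0],[0,0,-3,0],[0,0,-6,0],[0,0,-9,0],[0,0,-11,0]]
  ]
}}

```text
t: 3.15
tool_pos: [0.5319, 0.2901, 0.1822]
orientation: [2.222, 2.22, -0.007]
force: [0.6, 1.4, -0.4]
opening: 0.0578
```

Emit:
{"op": "play_rows", "data": {
  "increments": [
    [[-3,0,0,0],[-7,0,0,0],[-11,0,0,0],[-15,0,0,0],[-19,0,0,0]]
  ]
}}

```text
t: 3.65
tool_pos: [0.5315, 0.0987, 0.1836]
orientation: [2.221, 2.221, -0.006]
force: [0.5, -0.6, -0.5]
opening: 0.058
```

Emit:
{"op": "play_rows", "data": {
  "increments": [
    [[-4,0,0,0],[-8,0,0,0],[-12,0,0,0],[-16,0,0,0],[-20,0,0,0]]
  ]
}}

```text
t: 4.15
tool_pos: [0.5312, -0.1029, 0.1851]
orientation: [2.221, 2.22, -0.006]
force: [0.2, -0.3, -0.6]
opening: 0.0577
```

Emit:
{"op": "play_rows", "data": {
  "increments": [
    [[-4,0,0,0],[-8,0,0,0],[-12,0,0,0],[-15,0,0,0],[-18,0,0,0]]
  ]
}}

```text
t: 4.65
tool_pos: [0.5309, -0.2845, 0.1865]
orientation: [2.221, 2.219, -0.005]
force: [0.1, -0.1, -1.4]
opening: 0.058
```

Emit:
{"op": "play_rows", "data": {
  "increments": [
    [[0,0,0,0],[0,0,0,0]]
  ]
}}

```text
t: 4.85
tool_pos: [0.5307, -0.285, 0.1869]
orientation: [2.223, 2.217, -0.005]
force: [0.7, 0.1, -0.5]
opening: 0.0577
```

Emit:
{"op": "play_rows", "data": {
  "increments": [
    [[-1.0,0,3,0],[-1.7,0,7,0],[-1.7,0,11,0],[-1.7,0,14,0],[-1.7,0,15.3,0]]
  ]
}}

```text
t: 5.35
tool_pos: [0.5286, -0.2995, 0.0303]
orientation: [-2.22, -2.217, 0.006]
force: [-0.4, -0.1, -1.2]
opening: 0.0577
```

Emit:
{"op": "play_rows", "data": {
  "increments": [
    [[0,0,0.2,0],[0,0,0.4,0],[0,0,0.5,0]]
  ]
}}

```text
t: 5.65
tool_pos: [0.5299, -0.3, 0.0273]
orientation: [-2.221, -2.22, 0.005]
force: [-0.1, -0.7, -0.9]
opening: 0.0578
```

Emit:
{"op": "play_rows", "data": {
  "increments": [
    [[0,0,0.1,0],[0,0,0.1,0]]
  ]
}}

```text
t: 5.85
tool_pos: [0.5311, -0.3006, 0.0279]
orientation: [2.221, 2.219, -0.004]
force: [-0.1, -0.2, 0.1]
opening: 0.0583
```

Emit:
{"op": "play_rows", "data": {
  "increments": [
    [[0,0,0.2,0],[0,0,0.2,0]]
  ]
}}

```text
t: 6.05
tool_pos: [0.5318, -0.3011, 0.0269]
orientation: [2.22, 2.218, -0.003]
force: [-0.3, -0.3, 2.4]
opening: 0.0577
```

Contact is felt; release and rise.

Emit:
{"op": "play_rows", "data": {
  "increments": [
    [[0,0,0,0],[0,0,0,0],[0,0,0,0],[0,0,0,0]]
  ],
  "jaw": 8
}}

```text
t: 6.45
tool_pos: [0.5316, -0.301, 0.0267]
orientation: [2.221, 2.218, -0.004]
force: [-0.4, 0.2, -1.0]
opening: 0.0796
```

Emit:
{"op": "play_rows", "data": {
  "increments": [
    [[0,0,-1,0],[0,0,-4,0],[0,0,-7,0],[0,0,-9,0],[0,0,-10,0]]
  ]
}}

```text
t: 6.95
tool_pos: [0.5329, -0.3016, 0.1302]
orientation: [2.218, 2.215, -0.002]
force: [-0.5, 0.0, 0.1]
opening: 0.0801
```

Emit:
{"op": "play_rows", "data": {
  "increments": [
    [[4,-1.8,0,0],[8.5,-3.6,0,0],[13,-5.4,0,0],[17.5,-7.2,1,0],[21.5,-9,2,0]]
  ],
  "jaw": 9.3
}}

```text
t: 7.45
tool_pos: [0.4421, -0.0848, 0.1081]
orientation: [2.218, 2.215, -0.002]
force: [-0.5, 0.0, -0.2]
opening: 0.0929
```

```bash
python3 - <<'E'
from h import *
s=read_state();print(s['tool_pos'])
for n in("scene","top"):
    p,d=read_camera(n)
    W=wmap(n,d);z=W[...,2];m=(d>0)&(z>.026)&(z<.06)&(abs(W[...,0]-.531)<.06)&(abs(W[...,1]+.302)<.06);P=W[m]
    print(n,m.sum(),np.median(P,0),P.min(0),P.max(0))
    m=(d>0)&(z>.02)&(z<.05)&(abs(W[...,0]-.4425)<.04)&(abs(W[...,1]+.0765)<.04);P=W[m]
    if m.any():print(n,m.sum(),np.median(P,0),P.min(0),P.max(0))
    if n=="scene":cv2.imwrite("pics/s2.png",cv2.resize(p[100:290,120:420],None,fx=2.6,fy=2.6))
print(read_state()['tool_pos'])
E
```

```text
[ 0.44210183 -0.08483083  0.10814421]
scene 258 [ 0.53291743 -0.29985886  0.0321589 ] [ 0.50372778 -0.32719844  0.02621398] [ 0.56372214 -0.27135038  0.03969036]
scene 265 [ 0.44286325 -0.07764751  0.02801748] [ 0.41105508 -0.10688952  0.02034091] [ 0.47358087 -0.04785417  0.03606122]
top 283 [ 0.53008854 -0.29964151  0.03426462] [ 0.50253952 -0.32649492  0.02604359] [ 0.55762894 -0.27022842  0.04687699]
[ 0.4390127  -0.08202577  0.10543978]
```

View pics/s2.png

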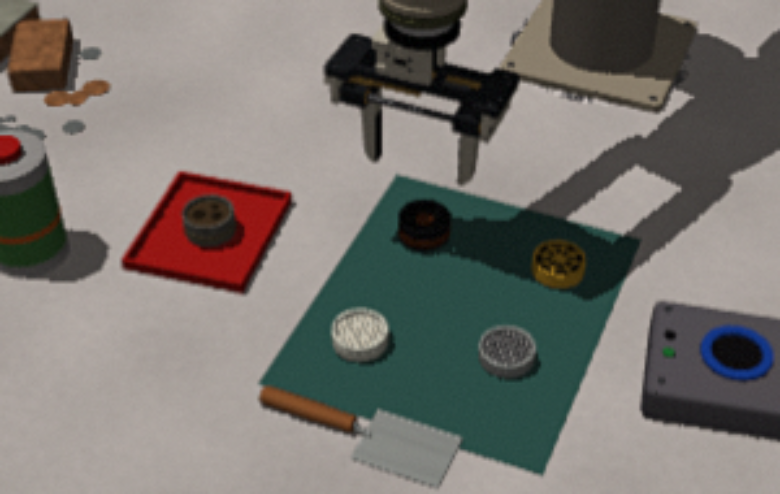

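Emit:
{"op": "play_rows", "data": {
  "increments": [
    [[0.5,0.3,2,0],[0.5,0.3,4,0],[0.5,0.3,6,0],[0.5,0.3,7.5,0],[0.5,0.3,8.0,0]]
  ]
}}

```text
t: 8.05
tool_pos: [0.4406, -0.0772, 0.0237]
orientation: [-2.218, -2.223, 0.008]
force: [0.2, -0.8, -0.1]
opening: 0.0931
```

Emit:
{"op": "play_rows", "data": {
  "increments": [
    [[0,0,0,0],[0,0,0,0],[0,0,0,0],[0,0,0,0],[0,0,0,0]]
  ],
  "jaw": 4
}}

```text
t: 8.55
tool_pos: [0.4411, -0.0775, 0.0243]
orientation: [-2.219, -2.223, 0.007]
force: [0.6, 0.1, 2.7]
opening: 0.0583
```

Emit:
{"op": "play_rows", "data": {
  "increments": [
    [[0,0,0,0],[0,0,0,0]]
  ]
}}

```text
t: 8.75
tool_pos: [0.4411, -0.0775, 0.0244]
orientation: [-2.219, -2.224, 0.007]
force: [0.4, 0.6, -2.0]
opening: 0.0578
```

Emit:
{"op": "play_rows", "data": {
  "increments": [
    [[0,0,-1,0],[0,0,-4,0],[0,0,-8,0],[2,0.5,-11,0],[5,1.3,-12,0]]
  ]
}}

```text
t: 9.25
tool_pos: [0.4567, -0.0279, 0.1491]
orientation: [2.218, 2.218, -0.002]
force: [1.0, 0.2, -1.5]
opening: 0.0578
```

Emit:
{"op": "play_rows", "data": {
  "increments": [
    [[4,1,0,0],[8,2,0,0],[12,3,0,0],[16,4,0,0],[20,5,0,0]]
  ]
}}

```text
t: 9.75
tool_pos: [0.5068, 0.1739, 0.1492]
orientation: [2.218, 2.218, -0.001]
force: [0.5, -0.1, -0.8]
opening: 0.0579
```

Emit:
{"op": "play_rows", "data": {
  "increments": [
    [[4,1,0,0],[7,1.7,0,0],[9,2.1,0,0],[10.5,2.4,0,0],[10.5,2.4,0,0]]
  ]
}}

```text
t: 10.25
tool_pos: [0.5308, 0.2804, 0.1491]
orientation: [2.216, 2.22, -0.001]
force: [-0.1, -0.2, -1.4]
opening: 0.0576
```

Emit:
{"op": "play_rows", "data": {
  "increments": [
    [[0.5,-0.1,2,0],[0.9,-0.2,4,0],[0.9,-0.2,6,0],[0.9,-0.2,6.9,0],[0.9,-0.2,6.9,0]]
  ]
}}

```text
t: 10.75
tool_pos: [0.5279, 0.2876, 0.0785]
orientation: [2.218, 2.219, -0.006]
force: [-0.6, 0.6, -2.2]
opening: 0.058
```

```bash
python3 - <<'E'
from h import *
p,d=read_camera("scene");cv2.imwrite("pics/s3.png",cv2.resize(p[130:310,300:520],None,fx=3,fy=3));s=read_state();print(s['tool_pos'],s['force'],R.from_rotvec(s['orientation']).as_matrix()[:,2])
E
```

```text
[0.528792   0.28819434 0.07999576] [ 0.7371485  -0.40472404 -1.05146235] [ 0.00246804 -0.00454266 -0.99998664]
```

View pics/s3.png

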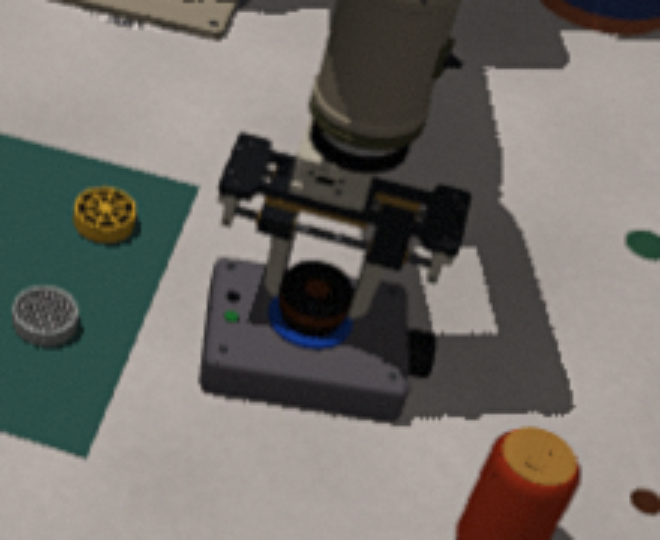

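Gas cartridge (crop ~315,295) hangs upright and centred over the blue ring. Lower it.

Emit:
{"op": "play_rows", "data": {
  "increments": [
    [[0.05,0,0.4,0],[0.05,0,0.8,0],[0.05,0,1.0,0],[0.05,0,1.0,0]]
  ]
}}

```text
t: 11.2
tool_pos: [0.5292, 0.2887, 0.0705]
orientation: [2.217, 2.219, -0.001]
force: [0.0, -0.5, -0.2]
opening: 0.0576
```

Emit:
{"op": "play_rows", "data": {
  "increments": [
    [[0,0,0.1,0],[0,0,0.2,0],[0,0,0.2,0]]
  ]
}}

```text
t: 11.5
tool_pos: [0.5294, 0.2887, 0.0702]
orientation: [2.216, 2.218, -0.001]
force: [-7.0, -3.4, 13.3]
opening: 0.058
```

Emit:
{"op": "play_rows", "data": {
  "increments": [
    [[0,0,-0.05,0],[0,0,-0.05,0],[0,0,-0.05,0],[0,0,-0.05,0]]
  ],
  "jaw": 8
}}

```text
t: 11.9
tool_pos: [0.5293, 0.2887, 0.0705]
orientation: [2.216, 2.219, -0.001]
force: [-0.3, -0.5, -0.2]
opening: 0.0792
```

Emit:
{"op": "play_rows", "data": {
  "increments": [
    [[0,0,-1,0],[0,0,-4,0],[-1,0,-7,0],[-3,0.5,-8,0],[-7,1.3,-8,0]]
  ]
}}

```text
t: 12.4
tool_pos: [0.5436, 0.2209, 0.1548]
orientation: [2.211, 2.221, 0.007]
force: [0.8, -0.2, -0.1]
opening: 0.08
```

Emit:
{"op": "play_rows", "data": {
  "increments": [
    [[-4,1,0,0],[-8,2,0,0],[-12,3,0,0],[-16,4,0,0],[-20,5,0,0]]
  ],
  "jaw": 9.3
}}

```text
t: 12.9
tool_pos: [0.5948, 0.0195, 0.1566]
orientation: [2.211, 2.22, 0.008]
force: [0.9, 0.4, 0.0]
opening: 0.0931
```

```bash
cat > chk.py <<'E'
from h import *
import sys
name,zt,px,py,pz=sys.argv[1],*map(float,sys.argv[2:6])
for n in("scene","top"):
    p,d=read_camera(n);W=wmap(n,d);z=W[...,2]
    for lab,x,y,h in(("stack",.53,.289,zt),("part",px,py,pz)):
        m=(d>0)&(z>h-.012)&(z<h+.012)&(np.hypot(W[...,0]-x,W[...,1]-y)<.045)
        if m.sum()<20: print(n,lab,"hidden");continue
        P=W[m];Q=P[P[:,2]>np.percentile(P[:,2],90)-.005]
        c,r=cv2.minEnclosingCircle(Q[:,:2].astype(np.float32));print(n,lab,"z90 %.4f"%np.percentile(P[:,2],90),np.round(c,4),round(r,4))
    if n=="scene":cv2.imwrite(f"pics/{name}.png",cv2.resize(p[130:310,200:500],None,fx=2.6,fy=2.6))
s=read_state();print(s['tool_pos'])
E
python3 chk.py s4 .079 .62 -.0755 .023
```

```text
scene stack z90 0.0788 [0.5298 0.2899] 0.0315
scene part z90 0.0231 [ 0.62   -0.0759] 0.0312
top stack z90 0.0824 [0.5299 0.2892] 0.0295
top part z90 0.0263 [ 0.619  -0.0958] 0.02
[0.59546654 0.01629381 0.15650331]
```

View pics/s4.png

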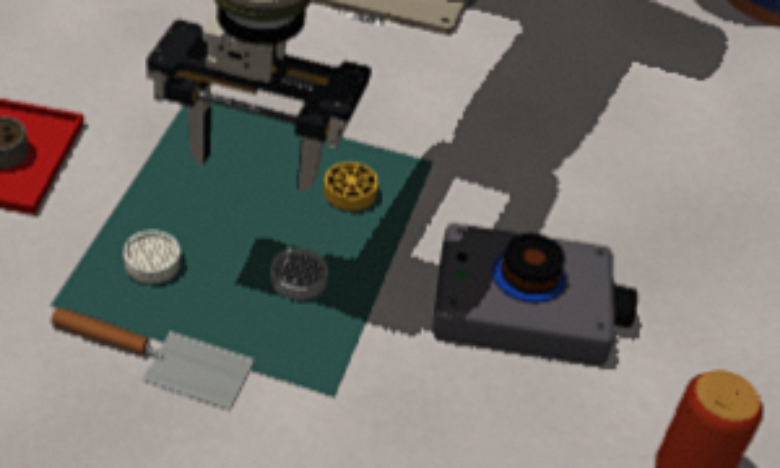

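Emit:
{"op": "play_rows", "data": {
  "increments": [
    [[-3.5,1,1,0],[-7,2,3,0],[-9,2.4,6,0],[-9.2,2.4,9,0],[-9.2,2.4,9.5,0]]
  ]
}}

```text
t: 13.5
tool_pos: [0.6174, -0.0758, 0.058]
orientation: [2.221, 2.217, 0.001]
force: [-0.8, 0.8, -0.6]
opening: 0.093
```

Emit:
{"op": "play_rows", "data": {
  "increments": [
    [[0,0,0,0]]
  ]
}}

```text
t: 13.6
tool_pos: [0.617, -0.0749, 0.0578]
orientation: [2.221, 2.218, 0.0]
force: [-0.6, -0.1, 0.1]
opening: 0.0932
```

Emit:
{"op": "play_rows", "data": {
  "increments": [
    [[0,0.2,1.5,0],[0,0.2,3,0],[0,0.2,3.8,0],[0,0.2,3.8,0]]
  ]
}}

```text
t: 14.0
tool_pos: [0.6178, -0.0744, 0.018]
orientation: [-2.222, -2.22, 0.002]
force: [-0.6, 0.4, 0.1]
opening: 0.0929
```

Emit:
{"op": "play_rows", "data": {
  "increments": [
    [[0,0,0,0],[0,0,0,0],[0,0,0,0],[0,0,0,0],[0,0,0,0]]
  ],
  "jaw": 4
}}

```text
t: 14.5
tool_pos: [0.6181, -0.0746, 0.0185]
orientation: [2.222, 2.22, -0.002]
force: [0.4, 2.1, 2.4]
opening: 0.0578
```

Emit:
{"op": "play_rows", "data": {
  "increments": [
    [[0,0,0,0],[0,0,0,0]]
  ]
}}

```text
t: 14.7
tool_pos: [0.6181, -0.0746, 0.0185]
orientation: [2.222, 2.22, -0.002]
force: [0.5, 0.1, -0.1]
opening: 0.0576
```

Emit:
{"op": "play_rows", "data": {
  "increments": [
    [[0,0,-1,0],[0,0,-4,0],[0,0,-8,0],[1,-0.3,-12,0],[4,-1,-14.5,0]]
  ]
}}

```text
t: 15.2
tool_pos: [0.6098, -0.0363, 0.1683]
orientation: [2.222, 2.213, 0.002]
force: [0.8, 0.4, -1.1]
opening: 0.0575
```

Emit:
{"op": "play_rows", "data": {
  "increments": [
    [[4,-1,0,0],[8,-2,0,0],[12,-3,0,0],[16,-4,0,0],[20,-5,0,0]]
  ]
}}

```text
t: 15.7
tool_pos: [0.56, 0.1655, 0.1684]
orientation: [2.222, 2.213, 0.004]
force: [1.3, 0.7, -1.1]
opening: 0.0573
```

Emit:
{"op": "play_rows", "data": {
  "increments": [
    [[4,-1,0,0],[7,-1.7,0,0],[9.5,-2.4,0,0],[11.5,-2.8,0,0],[11.5,-2.8,0,0]]
  ]
}}

```text
t: 16.2
tool_pos: [0.5317, 0.2831, 0.1687]
orientation: [2.219, 2.216, 0.005]
force: [-0.1, -0.3, -0.2]
opening: 0.0572
```

Emit:
{"op": "play_rows", "data": {
  "increments": [
    [[0.4,-0.2,2,0],[0.6,-0.3,4,0],[0.6,-0.3,6,0],[0.6,-0.3,6.7,0],[0.6,-0.3,6.7,0]]
  ]
}}

```text
t: 16.7
tool_pos: [0.5284, 0.288, 0.1007]
orientation: [2.22, 2.216, 0.001]
force: [0.0, -0.5, 0.1]
opening: 0.0575
```

```bash
python3 - <<'E'
from h import *
p,d=read_camera("scene");cv2.imwrite("pics/s5.png",cv2.resize(p[130:310,300:520],None,fx=3,fy=3));s=read_state();print(s['tool_pos'],s['force'],R.from_rotvec(s['orientation']).as_matrix()[:,2])
E
```

```text
[0.52922497 0.28837666 0.10199259] [-0.31217956 -0.83282839 -0.34776615] [ 0.00589343 -0.00187467 -0.99998088]
```

View pics/s5.png

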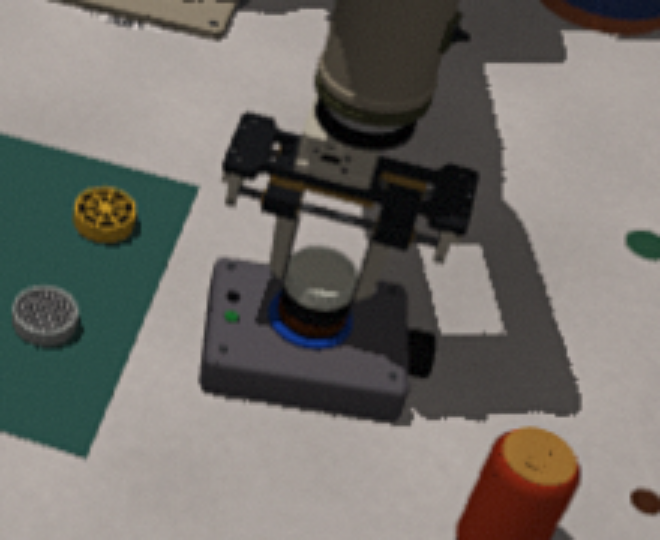

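Emit:
{"op": "play_rows", "data": {
  "increments": [
    [[0.05,-0.05,0.4,0],[0.05,-0.05,0.7,0],[0.05,-0.05,0.9,0],[0.05,-0.05,0.9,0]]
  ]
}}

```text
t: 17.15
tool_pos: [0.5287, 0.2888, 0.0929]
orientation: [2.219, 2.216, 0.004]
force: [1.1, 0.6, -0.6]
opening: 0.0577
```

Emit:
{"op": "play_rows", "data": {
  "increments": [
    [[0,0,0.1,0],[0,0,0.15,0],[0,0,0.15,0]]
  ]
}}

```text
t: 17.45
tool_pos: [0.5289, 0.2889, 0.0924]
orientation: [2.219, 2.216, 0.005]
force: [-2.3, -2.4, 5.2]
opening: 0.0575
```

Emit:
{"op": "play_rows", "data": {
  "increments": [
    [[0,0,0,0],[0,0,0,0],[0,0,0,0],[0,0,0,0]]
  ],
  "jaw": 8
}}

```text
t: 17.85
tool_pos: [0.5289, 0.2889, 0.0923]
orientation: [2.219, 2.216, 0.005]
force: [0.4, 0.1, -0.3]
opening: 0.0791
```

Emit:
{"op": "play_rows", "data": {
  "increments": [
    [[0,0,-1,0],[0,0,-4,0],[-1,0,-6,0],[-4,1,-6,0],[-8,2,-6,0]]
  ]
}}

```text
t: 18.35
tool_pos: [0.5493, 0.2098, 0.1548]
orientation: [2.215, 2.218, 0.01]
force: [-0.7, -0.2, -0.5]
opening: 0.0801
```

Emit:
{"op": "play_rows", "data": {
  "increments": [
    [[-4,1,0,0],[-7.5,2,0,0],[-11,3,1,0],[-13,3.5,2,0],[-13.5,3.5,2,0]]
  ],
  "jaw": 9.3
}}

```text
t: 18.85
tool_pos: [0.5844, 0.0724, 0.1344]
orientation: [2.219, 2.215, 0.007]
force: [-0.3, -0.5, 0.2]
opening: 0.0931
```

```bash
python3 chk.py s6 .097 .5835 .071 .021
```

```text
scene stack z90 0.0968 [0.5314 0.2891] 0.0304
scene part z90 0.0210 [0.5844 0.0701] 0.0306
top stack z90 0.0995 [0.5299 0.2895] 0.0294
top part z90 0.0234 [0.5626 0.068 ] 0.02
[0.58458208 0.07430724 0.1356041 ]
```

View pics/s6.png

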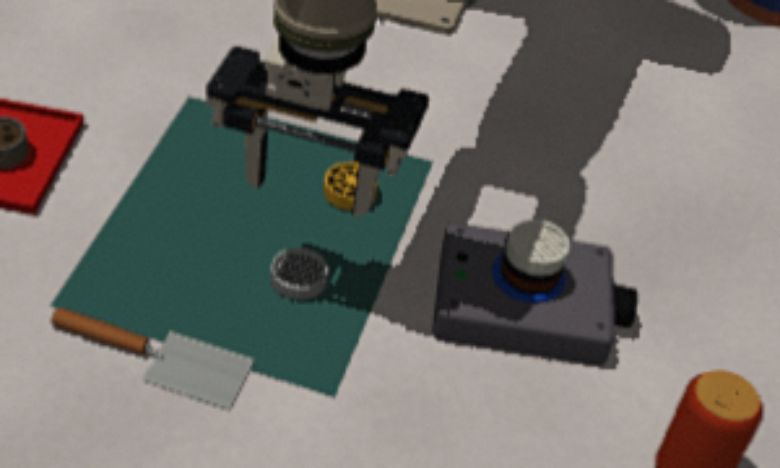

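Emit:
{"op": "play_rows", "data": {
  "increments": [
    [[-0.4,0,3,0],[-0.4,0,6,0],[-0.4,0,8,0],[-0.4,0,8.5,0],[-0.4,0,8.5,0]]
  ]
}}

```text
t: 19.45
tool_pos: [0.585, 0.0714, 0.0506]
orientation: [2.216, 2.218, 0.009]
force: [0.3, 0.2, -0.3]
opening: 0.093
```

Emit:
{"op": "play_rows", "data": {
  "increments": [
    [[0,0,1.5,0],[0,0,2.7,0],[0,0,3.1,0],[0,0,3.1,0]]
  ]
}}

```text
t: 19.85
tool_pos: [0.5844, 0.0714, 0.0185]
orientation: [2.217, 2.219, 0.007]
force: [0.0, -0.2, 0.5]
opening: 0.0931
```

Emit:
{"op": "play_rows", "data": {
  "increments": [
    [[0,0,0,0],[0,0,0,0],[0,0,0,0],[0,0,0,0],[0,0,0,0]]
  ],
  "jaw": 4
}}

```text
t: 20.35
tool_pos: [0.5846, 0.0712, 0.0188]
orientation: [2.217, 2.219, 0.007]
force: [0.4, -0.1, 1.2]
opening: 0.058
```

Emit:
{"op": "play_rows", "data": {
  "increments": [
    [[0,0,0,0],[0,0,0,0]]
  ]
}}

```text
t: 20.55
tool_pos: [0.5846, 0.0712, 0.0189]
orientation: [2.217, 2.219, 0.007]
force: [-0.0, -0.5, 0.6]
opening: 0.0571
```

Emit:
{"op": "play_rows", "data": {
  "increments": [
    [[0,0,-1,0],[0,0,-4,0],[0,0,-8,0],[0,0,-12,0],[3,-0.7,-15.5,0]]
  ]
}}

```text
t: 21.05
tool_pos: [0.5775, 0.099, 0.1769]
orientation: [2.219, 2.214, 0.008]
force: [0.7, -0.1, -1.2]
opening: 0.0571
```

Emit:
{"op": "play_rows", "data": {
  "increments": [
    [[4,-1,-1,0],[8,-2,-1,0],[12,-3,-1,0],[15,-3.8,-1,0],[17,-4.2,-1,0]]
  ]
}}

```text
t: 21.55
tool_pos: [0.5347, 0.2715, 0.1871]
orientation: [2.217, 2.216, 0.009]
force: [0.2, 0.2, -1.2]
opening: 0.0575
```

Emit:
{"op": "play_rows", "data": {
  "increments": [
    [[1,-0.2,0,0],[1.3,-0.3,0,0],[1.3,-0.3,0,0]]
  ]
}}

```text
t: 21.85
tool_pos: [0.5318, 0.2842, 0.1873]
orientation: [2.216, 2.216, 0.009]
force: [0.6, -0.7, -1.4]
opening: 0.0569
```

Emit:
{"op": "play_rows", "data": {
  "increments": [
    [[0.4,0,2,0],[0.5,0,4,0],[0.5,0,6,0],[0.5,0,6.6,0],[0.5,0,6.6,0]]
  ]
}}

```text
t: 22.35
tool_pos: [0.532, 0.2878, 0.1202]
orientation: [2.218, 2.215, 0.006]
force: [-0.3, -0.5, -0.2]
opening: 0.0576
```

```bash
python3 - <<'E'
from h import *
p,d=read_camera("scene");cv2.imwrite("pics/s7.png",cv2.resize(p[130:310,300:520],None,fx=3,fy=3));s=read_state();print(s['tool_pos'],s['force'],R.from_rotvec(s['orientation']).as_matrix()[:,2])
E
```

```text
[0.53269526 0.28837972 0.12153226] [-0.19436029  0.03153952 -1.3200315 ] [ 0.00920091 -0.00134743 -0.99995676]
```

View pics/s7.png

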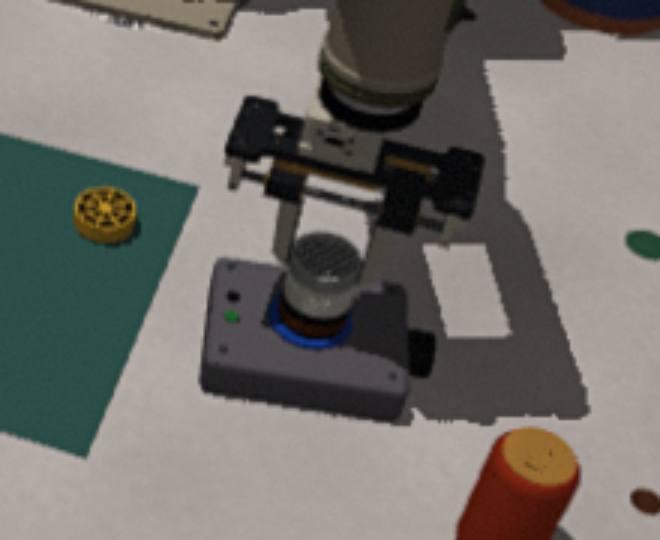

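Emit:
{"op": "play_rows", "data": {
  "increments": [
    [[0.05,-0.15,0.3,0],[0.05,-0.15,0.7,0],[0.05,-0.15,0.95,0],[0.05,-0.15,0.95,0]]
  ]
}}

```text
t: 22.8
tool_pos: [0.5311, 0.2888, 0.1118]
orientation: [2.218, 2.215, 0.008]
force: [-0.2, 0.6, -0.8]
opening: 0.0572
```

Emit:
{"op": "play_rows", "data": {
  "increments": [
    [[0,0,0.1,0],[0,0,0.15,0],[0,0,0.15,0]]
  ]
}}

```text
t: 23.1
tool_pos: [0.5313, 0.2889, 0.1108]
orientation: [2.217, 2.215, 0.009]
force: [-2.2, -1.6, 3.0]
opening: 0.0574
```

Emit:
{"op": "play_rows", "data": {
  "increments": [
    [[0,0,0,0],[0,0,0,0],[0,0,0,0],[0,0,0,0]]
  ],
  "jaw": 8
}}

```text
t: 23.5
tool_pos: [0.5312, 0.2889, 0.1107]
orientation: [2.217, 2.215, 0.009]
force: [0.0, 0.4, 0.1]
opening: 0.0791
```

Emit:
{"op": "play_rows", "data": {
  "increments": [
    [[0,0,-1,0],[0,0,-4,0],[-1,-0.5,-6,0],[-4,-1.8,-6,0],[-8,-3.5,-6,0]]
  ]
}}

```text
t: 24.0
tool_pos: [0.4963, 0.2095, 0.1725]
orientation: [2.214, 2.216, 0.014]
force: [-1.0, 0.2, -0.1]
opening: 0.0799
```

Emit:
{"op": "play_rows", "data": {
  "increments": [
    [[-4,-1.8,0,0],[-7.5,-3.3,0,0],[-10.5,-4.6,2,0],[-12.8,-5.6,4,0],[-12.8,-5.6,5,0]]
  ],
  "jaw": 9.3
}}

```text
t: 24.5
tool_pos: [0.4396, 0.0792, 0.1209]
orientation: [2.217, 2.214, 0.011]
force: [-0.5, 0.0, -0.2]
opening: 0.093
```

```bash
python3 chk.py s8 .113 .4405 .0803 .022
```

```text
scene stack z90 0.1129 [0.5291 0.2895] 0.0308
scene part z90 0.0252 [0.4416 0.0796] 0.0312
top stack z90 0.1156 [0.5288 0.2898] 0.0293
top part hidden
[0.44033699 0.08122963 0.12106113]
```

View pics/s8.png

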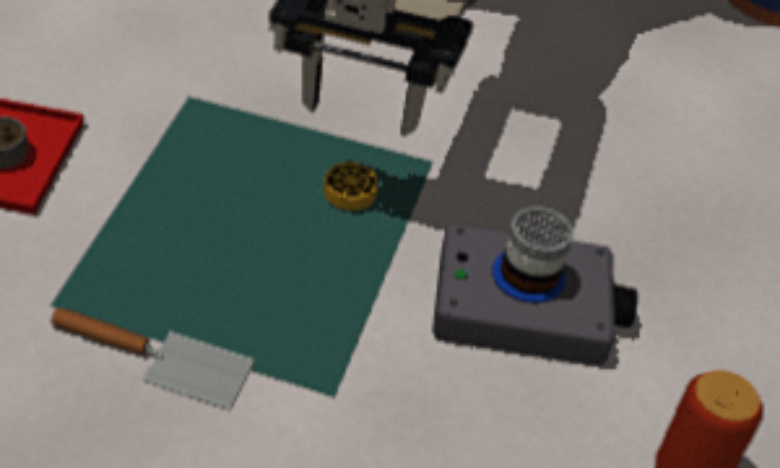

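Emit:
{"op": "play_rows", "data": {
  "increments": [
    [[-0.1,0,3,0],[-0.1,0,6,0],[-0.1,0,7,0],[-0.1,0,7,0]]
  ]
}}

```text
t: 25.0
tool_pos: [0.4404, 0.0809, 0.0504]
orientation: [2.217, 2.218, 0.009]
force: [0.1, 0.6, 0.3]
opening: 0.093
```

Emit:
{"op": "play_rows", "data": {
  "increments": [
    [[0,0,1.5,0],[0,0,2.8,0],[0,0,3.2,0],[0,0,3.2,0]]
  ]
}}

```text
t: 25.4
tool_pos: [0.4406, 0.081, 0.0184]
orientation: [2.217, 2.218, 0.008]
force: [0.2, -0.8, 0.0]
opening: 0.0929
```

Emit:
{"op": "play_rows", "data": {
  "increments": [
    [[0,0,0,0],[0,0,0,0],[0,0,0,0],[0,0,0,0],[0,0,0,0]]
  ],
  "jaw": 4
}}

```text
t: 25.9
tool_pos: [0.4408, 0.081, 0.0186]
orientation: [2.217, 2.218, 0.009]
force: [0.9, 1.1, 2.1]
opening: 0.0575
```

Emit:
{"op": "play_rows", "data": {
  "increments": [
    [[0,0,0,0],[0,0,0,0]]
  ]
}}

```text
t: 26.1
tool_pos: [0.4408, 0.0809, 0.0186]
orientation: [2.217, 2.218, 0.009]
force: [-1.5, -0.8, 0.7]
opening: 0.0575
```

Emit:
{"op": "play_rows", "data": {
  "increments": [
    [[0,0,-1,0],[0,0,-4,0],[0,0,-8,0],[0,0,-12,0],[2,0.8,-16,0]]
  ]
}}

```text
t: 26.6
tool_pos: [0.4468, 0.0998, 0.1809]
orientation: [2.219, 2.215, 0.008]
force: [0.8, 0.6, -0.8]
opening: 0.0578
```

Emit:
{"op": "play_rows", "data": {
  "increments": [
    [[4,1.8,-1,0],[8,3.6,-2,0],[12,5.4,-2,0],[15.5,7,-2,0],[18,8.1,-2,0]]
  ]
}}

```text
t: 27.1
tool_pos: [0.5284, 0.2821, 0.2021]
orientation: [2.217, 2.217, 0.009]
force: [1.0, 0.1, -0.0]
opening: 0.0577
```

Emit:
{"op": "play_rows", "data": {
  "increments": [
    [[0.5,0.2,0,0],[0.5,0.2,0,0],[0.5,0.2,0,0]]
  ]
}}

```text
t: 27.4
tool_pos: [0.5301, 0.2863, 0.2023]
orientation: [2.217, 2.216, 0.008]
force: [1.0, -0.8, -0.1]
opening: 0.0572
```

Down to z ≈ 0.136.

Emit:
{"op": "play_rows", "data": {
  "increments": [
    [[0.2,0,2,0],[0.3,0,4,0],[0.3,0,6,0],[0.3,0,6.6,0],[0.3,0,6.6,0]]
  ]
}}

```text
t: 27.9
tool_pos: [0.5298, 0.2879, 0.1355]
orientation: [2.219, 2.216, 0.005]
force: [-0.8, 0.5, -0.2]
opening: 0.0577
```

```bash
python3 - <<'E'
from h import *
p,d=read_camera("scene");cv2.imwrite("pics/s9.png",cv2.resize(p[130:310,300:520],None,fx=3,fy=3));s=read_state();print(s['tool_pos'],s['force'],R.from_rotvec(s['orientation']).as_matrix()[:,2])
E
```

```text
[0.53052913 0.28844448 0.13674377] [ 1.00280123  0.10082646 -0.49363589] [ 8.01216244e-03 -9.98686088e-04 -9.99967403e-01]
```

View pics/s9.png

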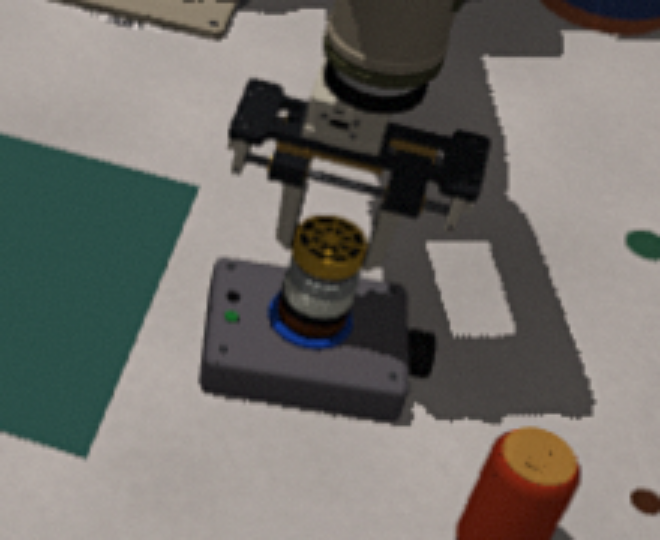

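The yellow cap (~330,245) sits right over the steel screen (~322,285), with a small gap.

Emit:
{"op": "play_rows", "data": {
  "increments": [
    [[0.05,-0.1,0.3,0],[0.08,-0.1,0.7,0],[0.08,-0.1,0.95,0],[0.08,-0.1,0.95,0]]
  ]
}}

```text
t: 28.35
tool_pos: [0.5294, 0.2892, 0.127]
orientation: [2.218, 2.216, 0.007]
force: [0.3, 0.5, -1.1]
opening: 0.0574
```

Emit:
{"op": "play_rows", "data": {
  "increments": [
    [[0,0,0.1,0],[0,0,0.15,0],[0,0,0.15,0]]
  ]
}}

```text
t: 28.65
tool_pos: [0.5297, 0.2893, 0.1266]
orientation: [2.218, 2.216, 0.008]
force: [-2.6, -1.0, 7.0]
opening: 0.0576
```

Seated at the predicted height (0.1266) with contact force. Release and withdraw.

Emit:
{"op": "play_rows", "data": {
  "increments": [
    [[0,0,0,0],[0,0,0,0],[0,0,0,0],[0,0,0,0]]
  ],
  "jaw": 8
}}

```text
t: 29.05
tool_pos: [0.5296, 0.2893, 0.1264]
orientation: [2.218, 2.216, 0.008]
force: [0.6, 0.3, -0.4]
opening: 0.0793
```

Emit:
{"op": "play_rows", "data": {
  "increments": [
    [[0,0,-1,0],[0,0,-4,0],[0,0,-8,0],[-4,-2,-10,0],[-8,-4,-10,0]]
  ]
}}

```text
t: 29.55
tool_pos: [0.4905, 0.2099, 0.2312]
orientation: [2.213, 2.215, 0.018]
force: [1.0, -1.3, 0.7]
opening: 0.0802
```

Emit:
{"op": "play_rows", "data": {
  "increments": [
    [[-4,-2,0,0],[-8,-4,0,0],[-12,-6,0,0],[-14,-7,0,0],[-14,-7,0,0]]
  ]
}}

```text
t: 30.05
tool_pos: [0.42, 0.0678, 0.231]
orientation: [2.216, 2.211, 0.019]
force: [0.6, 0.2, 0.4]
opening: 0.0797
```

```bash
python3 chk.py s10 .132 .531 -.301 .037; python3 - <<'E'
from h import *
p,d=read_camera("top");cv2.imwrite("pics/t10.png",p)
p,d=read_camera("scene");W=wmap("scene",d)
for n,x,y,lo in(("can",.672,.474,.105),("tin",.634,-.471,.13),("knife",.729,-.084,.008)):
    m=(d>0)&(W[...,2]>lo)&(W[...,2]<.17)&(np.hypot(W[...,0]-x,W[...,1]-y)<.06);print(n,W[m].mean(0))
    W0=wmap("scene",np.load("scene0.npy"));m=(W0[...,2]>lo)&(W0[...,2]<.17)&(np.hypot(W0[...,0]-x,W0[...,1]-y)<.06);print(n,W0[m].mean(0))
E
```

```text
scene stack z90 0.1325 [0.5284 0.2918] 0.0307
scene part z90 0.0366 [ 0.5318 -0.299 ] 0.0324
top stack z90 0.1363 [0.5279 0.29  ] 0.029
top part z90 0.0393 [ 0.5298 -0.2994] 0.0287
[0.42100165 0.06983603 0.23085754]
can [0.6759569  0.47397282 0.11476008]
can [0.67608247 0.47400032 0.1147228 ]
tin [ 0.63796584 -0.46757483  0.13940024]
tin [ 0.63824038 -0.46757574  0.13927744]
knife [ 0.73181892 -0.08315434  0.0160028 ]
knife [ 0.73185259 -0.08203161  0.01575114]
```

View pics/s10.png

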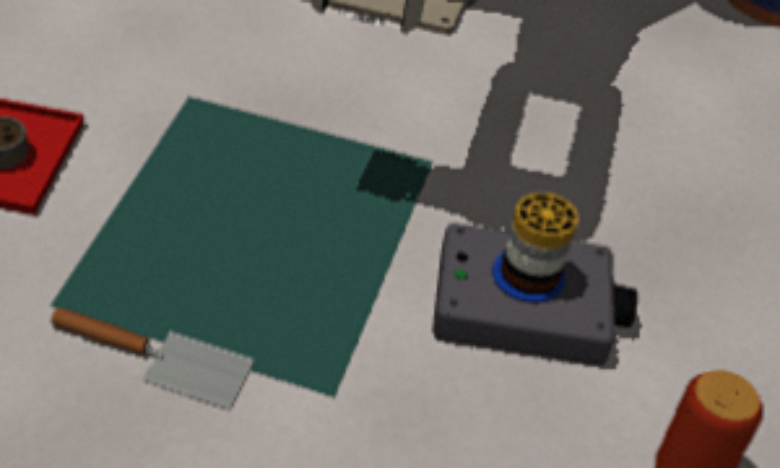

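View pics/t10.png

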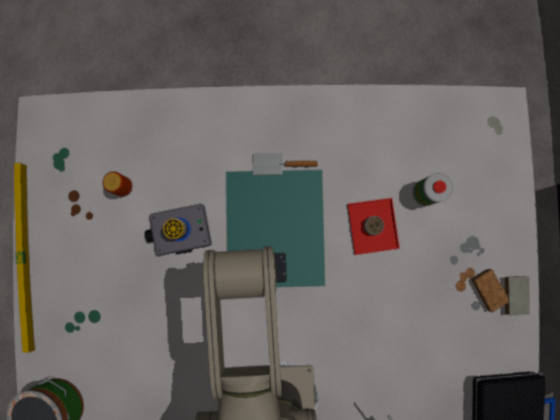

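The stack stands straight on the blower (top view 174,229), and its top is at 0.1325 m (expected 0.129 to 0.132). The used cartridge is in the tray (374,226), and the bystanders have not moved.

```bash
python3 -c "
from plant import *
print(close_job())"
```

```text
the job is handed in; nothing more can be done
None
```

The filter change is done and handed in at about 30 s of the 99 s allowed. I stood the used cartridge upright near the middle of the waste tray. Then I placed the gas cartridge, particle filter, spark screen and grille cap in that order, each let go before I took the next.

**Seating:** each new part met contact within about 0.5 mm of its expected height. The scene camera put the tops at 0.079, 0.097, 0.113 and 0.1325 m, against about 0.079, 0.097, 0.113 and 0.132 m expected.

**Bystanders:** the solvent tin and drink can measured within 0.3 mm of where they started. The putty knife read about 1 mm off, which I take as depth noise because the gripper never came near it.

**Forces:** the highest contact force I read was about 15 N, when seating the gas cartridge.

**Disagreements:** the top camera read heights about 2–4 mm higher than the scene camera throughout. It showed the same offset on the bare bench and the untouched parts, so I treated it as calibration error. The last scene-camera fit put the cap about 3 mm from the socket axis, while the top camera gave about 2 mm. The gripper let it go within 0.5 mm of the axis.

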